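Lock the cylinder cradle and take off a cap of unknown thread

TASK

Swing the cradle's keeper bar shut across the two small gas cylinders until it clicks into its detent. Then unscrew the yellow screw cap: nobody knows whether its thread is right- or left-handed, so feel out, trying one way and if need be the other, which way it loosens, turn it that way until it stops, and lift it straight up off its neck. Leave the loose things round about where they are, and finish while still holding the cap upright and still, about 10 cm above the neck.

Things in the scene. Friction and masses are not known exactly. Their poses are not given: they have to be found in the camera images.
- cradle: Fixed grey base plate 110 x 190 x 12 mm; place and yaw change. Origin under its centre, x = short side (away from the robot at yaw 0), y = long side. Two fixed 50 mm thick gas cylinders stand on it: red at y = +32 mm with the yellow screw cap, green at y = -32 mm with a fixed flat black cap, its top 137 mm above the worktop. Both stay fixed whatever the keeper does.
- keeper_hinge (a point): Point on the vertical axis of the keeper bar's hinge, at the bar's height (66 mm above the worktop), at x = -40 mm, y = -75 mm on the cradle.
- keeper (a joint): Angle of the keeper bar, rad: 0 = shut on its stop, along the cradle's +y before both cylinders; grows as it swings towards the robot (counter-clockwise from above); starts at 0.45 to 0.8. It stays where it is left. In the last 0.1 rad it must be pushed over a sprung detent (some 6 to 8 N at the knob); past that it stays at 0 to 0.01.
- keeper_knob (a point): Centre of the top of the red upright round knob on the bar's free end: 16 mm thick, 36 mm tall (top 107 mm, foot 71 mm above the worktop), 148 mm from the hinge axis.
- neck (a point): On the axis of the red cylinder's neck, where the screwed-on cap's lower edge sits (112 mm above the worktop). The quick thread's hand differs from start to start, unseen. With the stripe first along the cradle's x: the wrong way the cap stops hard at 0.14 rad; the right way it turns easily, without rising, to a stop at 1.05 rad; from 0.9 rad on it lifts straight off, 20 mm to be clear.
- screw_cap: Loose yellow screw cap, 180 g: knurled skirt 50 mm across and 27 mm high, on it a smooth round grip 30 mm across, 27 to 56 mm above the cap's origin (centre of the lower edge, z up). A black stripe across the grip's top marks the cap's x. It starts on the neck, stripe along the cradle's x within 0.08 rad, 1.5 mm of play. Fingers slip on the grip if the cap is blocked.
- tape: Loose roll of brown packing tape, 79 mm across, 37 mm high; to be left alone. Origin under its centre.
- mint_cup: Loose mint-green cup, 70 x 92 x 50 mm; to be left alone. Origin under its centre.
- shaker: Loose glass salt shaker, 27 mm across, 74 mm high; to be left alone. Origin under its centre.
- tickets: Loose white pad of tickets, 60 x 85 x 19 mm; to be left alone. Origin under its centre.

How it is judged:
On the way, in this order (a step that is already met when the one before it is completed fails the run):
1. keeper bar shut past its detent (value of joint keeper below 0.03 rad), for 0.2 s.
2. cap turned loose (0.8 rad or more) while still down on its neck (angle between the x axis of screw_cap and the x axis of cradle, either way round above 0.8 rad and distance between screw_cap and neck below 0.008 m), for 0.1 s.
At the end, for the whole second after the job is handed in: The keeper is shut in its detent (joint under 0.03 rad); the cap is held by the fingers, upright within 0.35 rad, still (under 0.03 m/s), 70 to 160 mm above the neck and within 60 mm of its axis (value of joint keeper below 0.03 rad and z of screw_cap in the frame of neck between 0.07 and 0.16 m and horizontal distance between screw_cap and neck below 0.06 m and angle between screw_cap's own z axis and vertical below 0.35 rad and linear speed of screw_cap below 0.03 m/s and contact force between screw_cap and the fingers above 1 N); the arm keeps its last pose, push and grip.
It fails at once if a loose bystander moved more than 30 mm (distance of any of tape, mint_cup, shaker, tickets from where it was at the start of the episode above 0.03 m).
It also fails if it takes over 58 s, if anything falls off the work surface, if the arm or the gripper's body presses on something with over 40 N, if the wrist force passes 120 N, or if a joint passes its speed limit or range.

ROBOT

A 7-joint arm with a two-finger parallel gripper is mounted at the origin on a cart in front of the work surface, level with it; the furniture and walls round the work are solid. World frame = base frame: x ahead of the robot, y to its left, z up, the work surface at z = 0. Lengths are in m, angles in rad, forces in N, time in s.
With the tool pointing down it reaches from about 0.4 to 0.85 m from the base axis. Payload 6.9 kg.
Tool frame: the origin (TCP) lies midway between the tips of the shut fingers; the grasp point (between the pads) lies 19 mm behind it; z points along the fingers, y is the line along which they close (so a half turn about z gives the same grasp; the last joint's range is limited). The gripper opens to 85 mm and grips with 20 to 120 N. Pads are 22 mm wide; open, the fingers measure 114 mm over their backs; the gripper's body (76 mm by 85 mm) begins 54 mm behind the grasp point. The pads swing forward as they close: fully open they stand 13 mm farther back than shut.
Start: joints at [0.105, 0.507, -0.238, 1.5, 0.126, 1.149, -0.155], TCP at [0.625, -0, 0.231] pointing down, gripper open.
Joint ranges: [-3.08, 3.08], [-0.24, 2.05], [-1.43, 1.35], [0, 2.5], [-1.52, 4.66], [0.17, 1.96], [-2.89, 2.89]. Speed limits (rad/s): [2.39, 2.39, 3.14, 3.14, 3.14, 3.14, 3.14].

INTERFACE

Orientations are given as a unit quaternion [w, x, y, z].
In Python, from plant import r gives the robot as it stands.
- The arm moves only by the shell command python3 -m crank 'ROWS' [OPENING] [FORCE]. ROWS is JSON, a list of rows, each a list of 6 numbers: the shift along the world's x, y, z in mm, then the turn, a rotation vector about the world's x, y, z in rad. A call has 1 to 20 rows; each row shifts and turns the commanded pose from where the row before left it; what a row does not reach is not made up. A row lasts 1/12 s, in which the tool goes at most 41.7 mm and 7.16 degrees, less where a joint would pass 70% of its speed; a pose out of reach is approached as far as the arm can. A call is refused whole if a number of a shift passes 41.7 or a number of a turn 0.125, either way. A call with a gripper value outside its range is refused whole. OPENING is the gripper command: -1 is shut, 1 is fully open, values between are in proportion, set as the call begins (- or left out, the last holds). The fingers move at their own pace and stop on an object; FORCE is the grip in N (left out, the last holds). Time passes only in rows, so rows that do not move let the fingers close. It gives the time, the measured TCP pose, the force, the opening and the grip force at its end, in the units of the state.
- r.sense(): the state, without advancing time (a new reading comes with each control period).
- r.grab_frame(name): name is "scene" or "side" or "wrist"; returns a dict with "pixels" (400x640x3 uint8, blue, green, red), "depth" (400x640 float32, m along the optical axis (not along the pixel's ray), 0 where there is no reading), "fovy" (degrees; the focal length in pixels is half the picture's height over the tangent of half this angle, whatever the lens; pixels are square), "cx", "cy" (the principal point, pixels), "k1" (the pictures are not rectified: a ray, as slopes to the right and down, at radius r is drawn at 1 + k1 r^2 times it, then the intrinsics apply), "view" (4x4, takes a point from world to camera coordinates); the wrist camera has in their place "T_tool_cam" (4x4, takes a point from camera to tool coordinates, whose origin is the TCP and whose axes are the flange's). Camera axes: x right, y down, z forward; pixel columns grow to the right and rows downward; lengths in m; the calibration is good to about 2 mm. A picture is of the moment at which its call begins: read the wrist's pose just before it.
- r.finish_job(): hands the job in; it is judged then, once.
Trained networks look in the newest picture that a camera, given by its name, has taken for a name from the list of things; names that differ only in an ending like _2 or _b are one class to them, and where a whole thing is asked for, a point or a joint stands for the part that bears it (a point fixed in the world has none). Each returns a list of dicts, best first, with "confidence" (0 to 1); they miss things now and then, are a little off and sometimes report something else, mostly with a low value. They report only what shows in the picture. A call takes as long as a camera call.
- r.recognise(camera, label): "xy" ([column, row] in pixels, amid what is visible of it).
- r.masks_of(camera, label): "mask" (400x640 bool, what is visible of it) and "xy" ([column, row] in pixels, amid what is visible of it).
- r.landmark_of(camera, label): "xy" ([column, row] in pixels: a listed point, or the origin of a listed thing).
The state is a dict: "t": time; "joints": joint angles; "qd": joint speeds; "joint_efforts": joint torques, N m; "ee_pos": TCP position; "ee_rot": TCP orientation; "wrist_force": force on the tool from outside, world axes, zero at the start; "ft_torque": the same for the moment, N m; "finger_gap": finger opening in m; "grip_force": force on a finger pad.
Only numpy, scipy, OpenCV 4.12 (cv2) and the standard library are available. Lean on these libraries where they do the work, as an engineer would, in place of code of your own. Each camera call takes 0.05 s, during which the arm holds its last target. There are 200 camera calls.

## Working session

There is one attempt and no reset: what is moved stays moved. The work goes in short steps, Python scripts to look and compute and a shell command to move; the robot and the scene stay as the last step left them, time stands still between calls to the robot, and variables do not carry over. Pictures are saved under pics/ and viewed, at most 10 in all, crops included, and the job is handed in when it is done.

```bash
mkdir -p pics
cat > h.py <<'E'
import numpy as np, cv2
from plant import r
from scipy.spatial.transform import Rotation as R
def cam(name):
    s=r.sense(); f=r.grab_frame(name)
    F=200/np.tan(np.radians(f["fovy"])/2); f["K"]=np.array([[F,0,f["cx"]],[0,F,f["cy"]],[0,0,1.]])
    if "view" in f: f["T"]=np.linalg.inv(f["view"])
    else:
        T=np.eye(4); T[:3,:3]=R.from_quat(np.roll(s["ee_rot"],-1)).as_matrix(); T[:3,3]=s["ee_pos"]
        f["T"]=T@f["T_tool_cam"]
    return f
def rays(f,uv):
    p=cv2.undistortPoints(np.array(uv,float).reshape(-1,1,2),f["K"],np.array([f["k1"],0,0,0.])).reshape(-1,2)
    return np.c_[p,np.ones(len(p))]
def onz(f,uv,z):
    d=rays(f,uv)@f["T"][:3,:3].T; o=f["T"][:3,3]
    return o+d*((z-o[2])/d[:,2])[:,None]
def deproj(f,uv):
    uv=np.array(uv).reshape(-1,2); i=uv.round().astype(int)
    z=f["depth"][i[:,1],i[:,0]]
    return (rays(f,uv)*z[:,None])@f["T"][:3,:3].T+f["T"][:3,3]
E
cat > a.py <<'E'
from h import *
Z=dict(keeper_hinge=.066,keeper_knob=.107,neck=.112,screw_cap=.112,cradle=0,tape=0,mint_cup=0,shaker=0,tickets=0)
ims=[]
for c in ("scene","side"):
    f=cam(c); cv2.imwrite(f"pics/{c}.png",f["pixels"])
    for n,z in Z.items():
        for l in r.landmark_of(c,n)[:2]:
            print(c,n,round(l["confidence"],2),np.round(l["xy"]),onz(f,[l["xy"]],z)[0].round(3))
print(r.sense())
E
python3 a.py
```

```text
scene keeper_hinge 0.96 [297. 183.] [0.528 0.047 0.066]
scene keeper_knob 0.73 [255. 170.] [0.46  0.17  0.107]
scene neck 0.81 [294. 156.] [0.596 0.113 0.112]
scene cradle 0.86 [293. 186.] [ 0.569  0.102 -0.   ]
scene tape 0.88 [225. 172.] [0.482 0.363 0.   ]
scene tickets 0.76 [448. 279.] [ 0.508 -0.511  0.   ]
side keeper_hinge 0.85 [304. 216.] [0.525 0.04  0.066]
side keeper_hinge 0.45 [322. 181.] [ 0.465 -0.22   0.066]
side keeper_knob 0.73 [324. 224.] [0.453 0.156 0.107]
side neck 0.74 [281. 214.] [0.597 0.103 0.112]
side screw_cap 0.53 [284. 217.] [0.586 0.122 0.112]
side cradle 0.61 [287. 237.] [0.581 0.076 0.   ]
side tape 0.96 [311. 293.] [0.487 0.364 0.   ]
side mint_cup 0.66 [366. 302.] [0.328 0.395 0.   ]
side mint_cup 0.6 [282. 215.] [ 0.612 -0.065  0.   ]
side shaker 0.43 [325. 184.] [ 0.455 -0.318  0.   ]
side tickets 0.62 [313. 163.] [ 0.509 -0.522  0.   ]
{'t': 1.0, 'joints': array([ 0.10551194,  0.50749064, -0.23766099,  1.50017231,  0.12567859,
        1.14888262, -0.15478375]), 'qd': array([-0.00144636,  0.00050222, -0.00015549,  0.00138093,  0.00140828,
       -0.00088804,  0.00039584]), 'joint_efforts': array([-3.44060509e-04, -6.20365047e+01, -2.18513757e+00, -2.49965626e+01,
        1.37959063e-02,  2.34900283e-03,  5.53165091e-05]), 'ee_pos': array([6.25008358e-01, 9.19830839e-06, 2.31292471e-01]), 'ee_rot': array([-1.35954511e-05,  7.07099020e-01,  7.07114541e-01,  3.09660863e-05]), 'wrist_force': array([-0.42232778, -0.01934545,  0.59466266]), 'ft_torque': array([-0.00821587, -0.01590969, -0.02854553]), 'grip_force': 0.0, 'finger_gap': 0.0853579670119509}
```

```bash
python3 -c "
import cv2,numpy as np
a=cv2.imread('pics/scene.png')[100:300,160:480]
b=cv2.imread('pics/side.png')[130:330,180:500]
cv2.imwrite('pics/ab.png',cv2.resize(np.vstack([a,b]),None,fx=1.5,fy=1.5,interpolation=2)) "
```

```text
(no output)
```

View pics/ab.png

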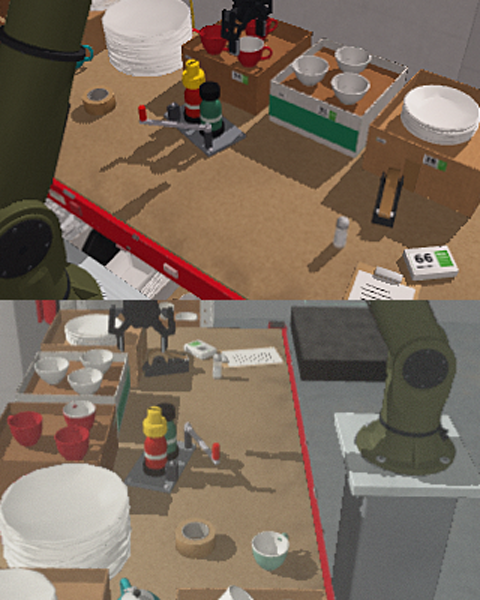

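The knob (red) is at scene pixel (255,172), the yellow cap at about (290,148), the green cylinder's cap at (299,160). In the side view the cap is at (283,210). Next I raise the arm and look with the wrist camera.

```bash
python3 -m crank '[[-18,8,30,0,0,0],[-18,8,30,0,0,0],[-18,8,30,0,0,0],[-18,8,20,0,0,0],[-18,8,0,0,0,0],[-18,0,0,0,0,0],[0,0,0,0,0,0]]' -1
cat > b.py <<'E'
from h import *
import sys
Z=dict(keeper_hinge=.066,keeper_knob=.107,neck=.112,screw_cap=.112)
f=cam("wrist"); cv2.imwrite(f"pics/{sys.argv[1]}.png",f["pixels"])
for n,z in Z.items():
    for l in r.landmark_of("wrist",n)[:2]:
        print(n,round(l["confidence"],2),np.round(l["xy"]),onz(f,[l["xy"]],z)[0].round(4))
for n in ("keeper_knob","screw_cap"):
    for m in r.masks_of("wrist",n)[:1]:
        v,u=np.nonzero(m["mask"]); P=deproj(f,np.c_[u,v]); P=P[P[:,2]>P[:,2].max()-.012]
        print(n,m["confidence"],len(P),P.mean(0).round(4),((P.max(0)+P.min(0))/2).round(4),P.min(0).round(3),P.max(0).round(3))
print(r.sense()["t"])
E
python3 b.py w1
```

```text
t: 1.58
ee_pos: [0.5144, 0.0408, 0.3425]
ee_rot: [0.0, 0.707, 0.708, 0.0]
wrist_force: [0.4, 0.2, -0.1]
finger_gap: 0.0008
grip_force: 0.0
keeper_hinge 0.96 [328. 161.] [0.5228 0.0352 0.066 ]
keeper_knob 0.7 [268.  49.] [0.4548 0.1704 0.107 ]
screw_cap 0.61 [387.  88.] [0.5884 0.1291 0.112 ]
keeper_knob 0.75 1 [0.5135 0.125  0.4838] [0.5135 0.125  0.4838] [0.513 0.125 0.484] [0.513 0.125 0.484]
screw_cap 0.57 8 [0.5135 0.125  0.4838] [0.5135 0.125  0.4838] [0.513 0.125 0.484] [0.513 0.125 0.484]
1.9333
```

View pics/w1.png

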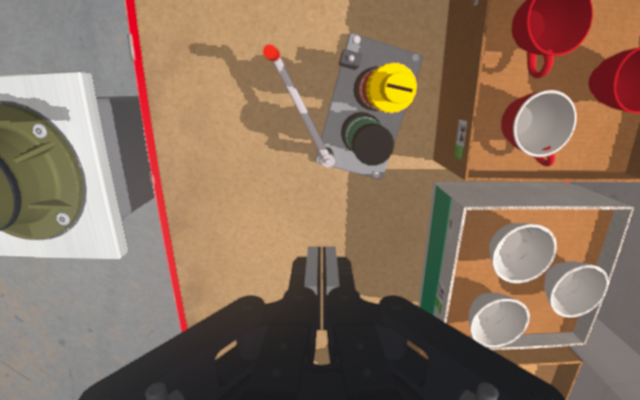

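The wrist view shows the knob at (270,52), the hinge at (328,161) and the cap at (392,88) with its stripe nearly level. The cradle yaw is about -0.25 and the keeper is at about 0.72. Now I go down on the robot's side of the knob.

```bash
python3 -m crank '[[-20,26,0,0,0,0],[-20,26,0,0,0,0],[-20,26,-10,0,0,0],[-20,26,-20,0,0,0],[-17,23,-30,0,0,0],[0,0,-36,0,0,0],[0,0,-36,0,0,0],[0,0,-36,0,0,0],[0,0,-36,0,0,0],[0,0,-34,0,0,0],[0,0,-20,0,0,0],[0,0,0,0,0,0],[0,0,0,0,0,0]]' -1
python3 - <<'E'
from h import *
print(r.sense()["ee_pos"])
f=cam("wrist"); cv2.imwrite("pics/w2.png",f["pixels"])
E
```

```text
t: 3.02
ee_pos: [0.4198, 0.167, 0.0826]
ee_rot: [-0.001, 0.707, 0.707, -0.001]
wrist_force: [0.3, -0.4, 0.9]
finger_gap: 0.0
grip_force: 0.0
[0.41975343 0.16696662 0.08260906]
```

View pics/w2.png

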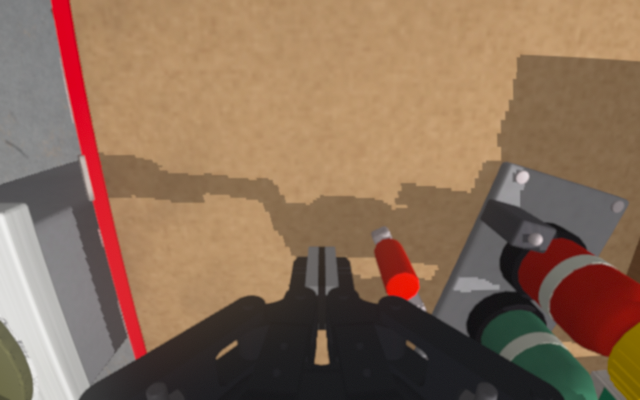

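The knob (top at (402,285)) stands clear to the right of the shut fingers. I push it along its arc.

```bash
python3 -m crank '[[10,3,0,0,0,0],[10,3,0,0,0,0],[10,3,0,0,0,0],[10,2,0,0,0,0],[10,1,0,0,0,0],[10,1,0,0,0,0],[10,0,0,0,0,0],[10,0,0,0,0,0],[10,0,0,0,0,0],[8,0,0,0,0,0],[6,-1,0,0,0,0]]'; python3 -m crank '[[4,0,0,0,0,0],[4,0,0,0,0,0],[4,0,0,0,0,0]]'; python3 -m crank '[[3,0,0,0,0,0],[3,0,0,0,0,0]]'
```

```text
t: 3.98
ee_pos: [0.5251, 0.1789, 0.0832]
ee_rot: [0.0, 0.707, 0.707, 0.0]
wrist_force: [-2.1, -0.0, 0.7]
finger_gap: 0.0002
grip_force: 0.2
t: 4.23
ee_pos: [0.5348, 0.1781, 0.0829]
ee_rot: [-0.0, 0.707, 0.707, -0.002]
wrist_force: [-3.3, -1.3, 0.3]
finger_gap: 0.0002
grip_force: 1.1
t: 4.4
ee_pos: [0.5408, 0.1787, 0.0829]
ee_rot: [-0.001, 0.707, 0.707, -0.001]
wrist_force: [-11.7, 0.1, 5.2]
finger_gap: -0.0002
grip_force: 5.8
```

```bash
python3 -m crank '[[3,0,0,0,0,0],[0,0,0,0,0,0]]'; python3 -m crank '[[3,0,0,0,0,0],[0,0,0,0,0,0]]'
```

```text
t: 4.57
ee_pos: [0.5408, 0.1787, 0.0828]
ee_rot: [-0.002, 0.707, 0.708, -0.004]
wrist_force: [-14.3, -2.4, 9.8]
finger_gap: -0.0001
grip_force: 7.0
t: 4.73
ee_pos: [0.5411, 0.1787, 0.0826]
ee_rot: [-0.003, 0.706, 0.708, -0.006]
wrist_force: [-21.9, -3.3, 14.7]
finger_gap: -0.0002
grip_force: 11.0
```

```bash
python3 -m crank '[[-25,0,0,0,0,0],[-20,0,0,0,0,0],[0,0,36,0,0,0],[0,0,36,0,0,0],[0,-15,36,0,0,0],[0,-20,36,0,0,0],[10,-20,36,0,0,0],[20,-20,36,0,0,0],[20,-15,36,0,0,0],[0,0,0,0,0,0],[0,0,0,0,0,0]]' 1 40; sed -i 's/P=P\[/P=P[(P[:,2]<.2)\&(P[:,2]>0)]; P=P[/' b.py; python3 b.py w3
```

```text
t: 5.65
ee_pos: [0.552, 0.0911, 0.3316]
ee_rot: [0.001, 0.708, 0.706, 0.002]
wrist_force: [-0.7, -0.7, -0.2]
finger_gap: 0.0852
grip_force: 0.0
keeper_hinge 0.62 [299. 195.] [0.5224 0.0399 0.066 ]
keeper_knob 0.82 [326.  86.] [0.5583 0.1811 0.107 ]
screw_cap 0.64 [352. 135.] [0.5875 0.1274 0.112 ]
keeper_knob 0.65 737 [0.5889 0.1301 0.1666] [0.5891 0.1297 0.1636] [0.575 0.115 0.158] [0.603 0.144 0.169]
screw_cap 0.95 737 [0.5889 0.1301 0.1666] [0.5891 0.1297 0.1636] [0.575 0.115 0.158] [0.603 0.144 0.169]
6.0
```

View pics/w3.png

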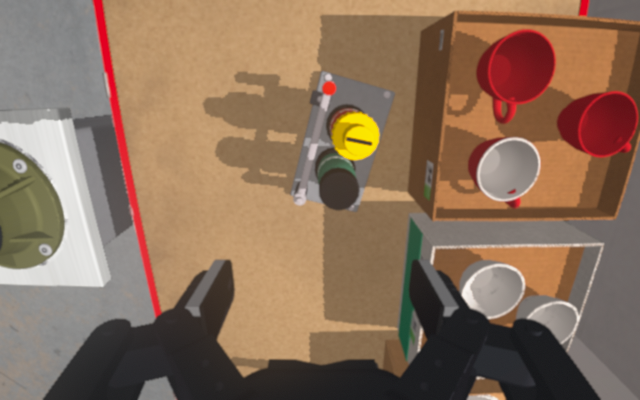

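The keeper is shut, its bar parallel to the plate edge with the knob at (328,88). The cap is at (355,135), world (0.589,0.130). Now I go down over the grip and close.

```bash
python3 -m crank '[[12,14,-10,0,0,0],[12,14,-25,0,0,0],[12,13,-30,0,0,0],[0,0,-36,0,0,0],[0,0,-36,0,0,0],[0,0,-30,0,0,0],[0,0,-15,0,0,0],[0,0,-10,0,0,0],[0,0,0,0,0,0],[0,0,0,0,0,0],[0,0,0,0,0,0]]' 1 40; python3 -m crank '[[0,0,0,0,0,0],[0,0,0,0,0,0],[0,0,0,0,0,0],[0,0,0,0,0,0],[0,0,0,0,0,0],[0,0,0,0,0,0],[0,0,0,0,0,0],[0,0,0,0,0,0]]' -1 40
python3 - <<'E'
from h import *
s=r.sense();print(s["ft_torque"],s["joints"][6],s["ee_pos"])
f=cam("wrist"); cv2.imwrite("pics/w4.png",f["pixels"])
E
```

```text
t: 6.92
ee_pos: [0.5869, 0.1333, 0.139]
ee_rot: [0.001, 0.707, 0.707, 0.001]
wrist_force: [0.0, 0.6, 0.1]
finger_gap: 0.0855
grip_force: 0.0
t: 7.58
ee_pos: [0.5877, 0.133, 0.1389]
ee_rot: [0.001, 0.707, 0.707, 0.002]
wrist_force: [3.3, -1.0, 6.7]
finger_gap: 0.0289
grip_force: 39.9
[-0.07189193 -0.71709474 -0.02453497] -0.45618342425261427 [0.58771233 0.13303358 0.13887693]
```

View pics/w4.png

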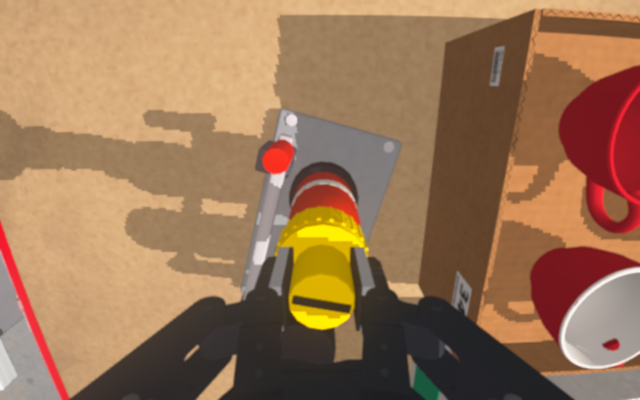

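The pads hold the grip well (stripe at (320,303)), but slightly low and 3 mm off in y. I re-seat them, then test a counter-clockwise turn.

```bash
python3 -m crank '[[0,0,0,0,0,0],[0,-3,3,0,0,0],[0,0,0,0,0,0]]' 0 40;  python3 -m crank '[[0,0,0,0,0,0],[0,0,0,0,0,0],[0,0,0,0,0,0],[0,0,0,0,0,0],[0,0,0,0,0,0]]' -1 40; python3 -c "
from h import *
print(r.sense()['ft_torque'])"; python3 -m crank '[[0,0,0,0,0,0.1],[0,0,0,0,0,0.1],[0,0,0,0,0,0.1],[0,0,0,0,0,0]]'; python3 -c "
from h import *
print(r.sense()['ft_torque'])"
```

```text
t: 7.88
ee_pos: [0.5856, 0.1291, 0.1407]
ee_rot: [-0.0, 0.707, 0.707, -0.001]
wrist_force: [1.1, -0.7, 0.2]
finger_gap: 0.0423
grip_force: 0.0
t: 8.3
ee_pos: [0.5865, 0.1296, 0.1409]
ee_rot: [0.0, 0.707, 0.707, 0.0]
wrist_force: [2.2, -1.8, 3.0]
finger_gap: 0.0288
grip_force: 39.3
[-0.32768427 -0.49700156  0.02141453]
t: 8.63
ee_pos: [0.586, 0.1313, 0.1409]
ee_rot: [-0.001, 0.592, 0.806, 0.001]
wrist_force: [0.3, 4.9, 4.9]
finger_gap: 0.0286
grip_force: 39.5
[ 0.8180726  -0.15236169 -0.3346224 ]
```

Run:
```python
from h import *
f=cam("wrist"); cv2.imwrite("pics/w5.png",f["pixels"])
```

```text
(no output)
```

View pics/w5.png

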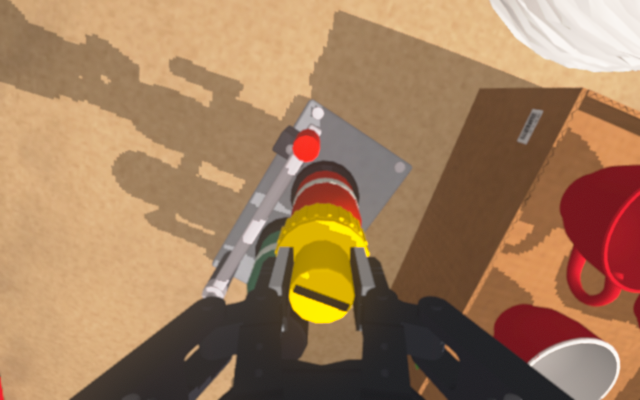

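The stripe has turned about 11° against the fingers between the two pictures, with -0.33 N m of torque, so counter-clockwise is blocked. The thread is left-handed, so I turn clockwise.

```bash
python3 -m crank '[[0,0,0,0,0,-0.1],[0,0,0,0,0,-0.1],[0,0,0,0,0,-0.1],[0,0,0,0,0,-0.1],[0,0,0,0,0,-0.1],[0,0,0,0,0,-0.1],[0,0,0,0,0,-0.1]]'; python3 -c "
from h import *
print(r.sense()['ft_torque'])"; python3 -m crank '[[0,0,0,0,0,-0.1],[0,0,0,0,0,-0.1],[0,0,0,0,0,-0.1],[0,0,0,0,0,-0.1],[0,0,0,0,0,-0.1],[0,0,0,0,0,-0.1],[0,0,0,0,0,0],[0,0,0,0,0,0]]'
python3 - <<'E'
from h import *
s=r.sense();print(s["ft_torque"],s["joints"][6])
f=cam("wrist"); cv2.imwrite("pics/w6.png",f["pixels"])
E
```

```text
t: 9.27
ee_pos: [0.5875, 0.1315, 0.141]
ee_rot: [0.0, 0.835, 0.55, 0.002]
wrist_force: [5.5, 4.6, -1.0]
finger_gap: 0.0292
grip_force: 39.5
[ 1.09013795 -1.23951064  0.07890288]
t: 9.93
ee_pos: [0.5895, 0.1299, 0.1414]
ee_rot: [0.001, 0.96, 0.28, 0.003]
wrist_force: [9.8, 0.7, -2.6]
finger_gap: 0.0285
grip_force: 40.0
[-0.01332984 -2.38124644  0.25534968] -1.2765844630510914
```

View pics/w6.png

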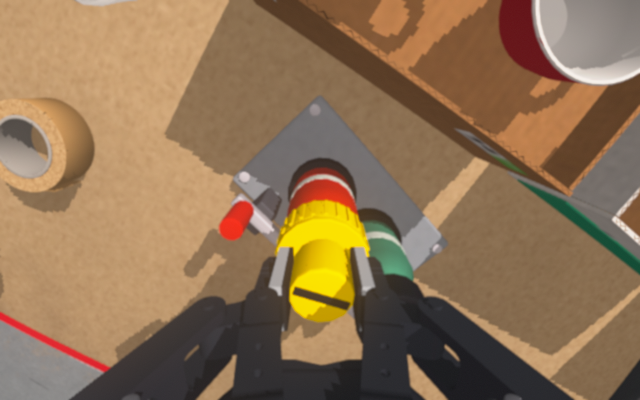

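Clockwise the cap turned with the fingers (stripe still at about 20° in the picture) all the way to about -1.05 rad. Now I lift it straight up.

```bash
python3 -m crank '[[2,0,3,0,0,0],[0,0,5,0,0,0],[0,0,6,0,0,0],[0,0,0,0,0,0]]'; python3 -m crank '[[0,0,8,0,0,0],[0,0,10,0,0,0],[0,0,12,0,0,0],[0,0,14,0,0,0],[0,0,14,0,0,0],[0,0,14,0,0,0],[0,0,10,0,0,0],[0,0,6,0,0,0],[0,0,0,0,0,0],[0,0,0,0,0,0],[0,0,0,0,0,0],[0,0,0,0,0,0]]'; python3 b.py w7
python3 - <<'E'
from h import *
f=cam("side"); cv2.imwrite("pics/s7.png",cv2.resize(f["pixels"][150:300,200:400],None,fx=3,fy=3))
E
```

```text
t: 10.32
ee_pos: [0.5898, 0.1298, 0.1549]
ee_rot: [0.0, 0.96, 0.28, 0.002]
wrist_force: [5.1, 0.2, 0.2]
finger_gap: 0.0288
grip_force: 41.1
t: 11.32
ee_pos: [0.5876, 0.1297, 0.2417]
ee_rot: [-0.0, 0.96, 0.281, -0.001]
wrist_force: [-0.2, -0.4, -1.2]
finger_gap: 0.029
grip_force: 41.0
keeper_knob 0.94 [261. 179.] [0.5633 0.1807 0.107 ]
neck 0.73 [322. 236.] [0.547  0.1031 0.112 ]
neck 0.64 [325. 184.] [0.5924 0.1291 0.112 ]
screw_cap 0.97 [321. 239.] [0.5441 0.1032 0.112 ]
keeper_knob 0.74 237 [0.563  0.1792 0.1048] [0.5618 0.1789 0.1015] [0.554 0.172 0.096] [0.569 0.186 0.107]
screw_cap 0.9 11 [0.5805 0.1066 0.1313] [0.5761 0.1    0.132 ] [0.565 0.066 0.128] [0.587 0.134 0.136]
11.6667
```

View pics/s7.png

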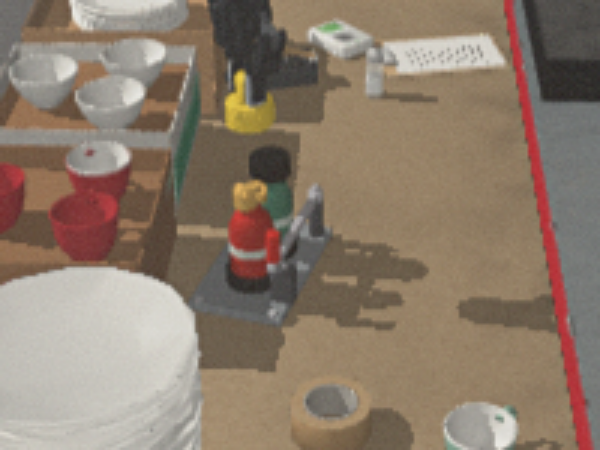

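View pics/w7.png

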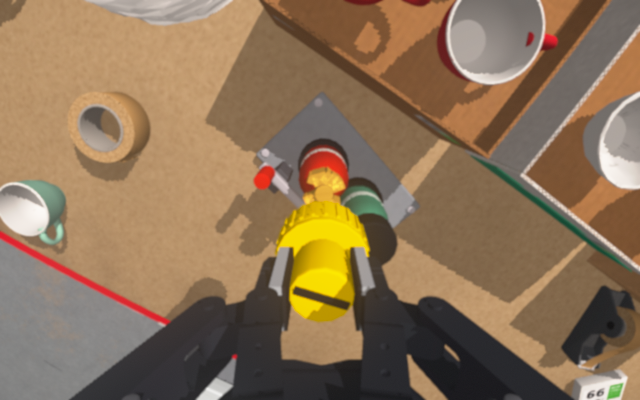

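The cap is off the neck and held upright, at (322,265) in the wrist view. The bare brass neck shows at (322,185), and the side view confirms both. The lift is about 100 mm, the keeper is shut and the bystanders have not moved, so I hand the job in.

```bash
python3 -c "
from plant import r
print(r.finish_job())"
```

```text
the job is handed in; nothing more can be done
None
```

I shut the keeper bar onto its stop and unscrewed the cap clockwise (the thread is left-handed). I handed the job in holding the cap upright about 10 cm above the neck; the hand-in gave no verdict.

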